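# Strip a pressing die onto its cleaning stands

### The arm

A 7-joint arm with a two-finger parallel gripper is mounted at the origin on a cart in front of the work surface, level with it; the furniture and walls round the work are solid. World frame = base frame: x ahead of the robot, y to its left, z up, the work surface at z = 0. Lengths are in m, angles in rad, forces in N, time in s.
With the tool pointing down it reaches from about 0.425 to 0.925 m from the base axis. Payload 6.8 kg.
Tool frame: the origin (TCP) lies on the mounting face of the last link; the fingertips stand 173 mm ahead of it and the grasp point (between the pads) lies 155 mm ahead of it; z points along the fingers, y is the line along which they close (so a half turn about z gives the same grasp; the last joint's range is limited). The gripper opens to 85 mm and grips with 20 to 120 N. Pads are 22 mm wide; open, the fingers measure 114 mm over their backs; the gripper's body (76 mm by 85 mm) begins 54 mm behind the grasp point. The pads swing forward as they close: fully open they stand 13 mm farther back than shut.
Start: joints at [1.063, 0.477, 0.022, 1.555, -0.011, 1.109, -0.083], TCP at [0.263, -0.622, 0.405] pointing down, gripper open.
Joint ranges: [-2.96, 2.96], [-0.34, 2.1], [-1.41, 1.46], [0.24, 2.44], [-1.37, 4.51], [0.17, 1.92], [-2.96, 2.96]. Speed limits (rad/s): [2.39, 2.39, 3.14, 3.14, 3.14, 3.14, 3.14].

### API

Orientations are given as a unit quaternion [w, x, y, z].
In Python, from station import bot gives the robot as it stands. The module is installed in compiled form; this text tells all that it offers.
- The arm moves only by the shell command python3 -m pendant 'ROWS' [FORCE]. ROWS is JSON, a list of rows, each a list of 5 numbers: the finger opening in m, from 0 to 0.0854, then the shift along the tool's x, y, z in m, then the turn about the tool's z in degrees. In form: [[jaw, x, y, z, yaw], ...]. A call has 1 to 12 rows; each row shifts and turns the commanded pose from where the row before left it, along the tool's axes as they then stand; what a row does not reach is not made up. A row lasts 1/12 s, in which the tool goes at most 41.7 mm and 7.16 degrees, less where a joint would pass 70% of its speed; a pose out of reach is approached as far as the arm can. A call with a gripper value outside its range is refused whole. The fingers move at their own pace and stop on an object; FORCE is the grip in N (left out, the last holds). Time passes only in rows, so rows that do not move let the fingers close. It gives the time, the measured TCP pose, the force, the opening and the grip force at its end, in the units of the state.
- bot.get_obs(): the state, without advancing time (a new reading comes with each control period).
- bot.read_camera(name): name is "scene" or "top" or "wrist"; returns (picture, depth): 400x640x3 uint8, blue, green, red; 400x640 float32, m along the optical axis (not along the pixel's ray), 0 where there is no reading.
- bot.camera_model(name): a dict with "intrinsics" (3x3 intrinsics, pixels), "R" (3x3) and "t" (3): a world point X has camera coordinates R X + t. Camera axes: x right, y down, z forward; pixel columns grow to the right and rows downward; lengths in m; the calibration is good to about 2 mm. A picture is of the moment at which its call begins: read the wrist's pose just before it. camera_model takes no time and is no camera call; for the wrist camera it gives the pose at the moment of the call.
- bot.hand_in(): hands the job in; it is judged then, once.
Trained networks look in the newest picture that a camera, given by its name, has taken for a name from the list of things; names that differ only in an ending like _2 or _b are one class to them, and where a whole thing is asked for, a point or a joint stands for the part that bears it (a point fixed in the world has none). Each returns a list of dicts, best first, with "score" (0 to 1); they miss things now and then, are a little off and sometimes report something else, mostly with a low value. They report only what shows in the picture. A call takes as long as a camera call. They do not tell look-alikes from the thing itself.
- bot.boxes_of(name, camera): "at" ([column, row] in pixels, amid what is visible of it).
- bot.trace(name, camera): "mask" (400x640 bool, what is visible of it) and "at" ([column, row] in pixels, amid what is visible of it).
- bot.pinpoint(name, camera): "at" ([column, row] in pixels: a listed point, or the origin of a listed thing).
The state is a dict: "t": time; "q": joint angles; "joint_vel": joint speeds; "joint_torque": joint torques, N m; "eef_pos": TCP position; "tool_rot": TCP orientation; "contact_force": force on the tool from outside, world axes, zero at the start; "torque": the same for the moment, N m; "gripper_width": opening from 0.0 (shut) to 1.0 (fully open); "grasp_force": force on a finger pad.
Only numpy, scipy, OpenCV 4.12 (cv2) and the standard library are available. Lean on these libraries where they do the work, as an engineer would, in place of code of your own. Each camera call takes 0.05 s, during which the arm holds its last target. There are 200 camera calls.

### The job

Take the tablet-pressing die apart for cleaning and put each part on its own stand, the same way up as it is now: hang the plunger by its head in the white stand, put the brass stop collar over the short peg of the yellow stand, the dark barrel over the peg of the blue stand, and the steel base flat on the floor of the black dish. The pressing faces are polished, so lower each part until it is seated rather than letting it drop, and do not lay the plunger, collar or barrel down on the bench on the way; leave the blue-capped vial and the blue-capped brown bottle where they stand.

Things in the scene. Friction and masses are not known exactly. Their poses are not given: they have to be found in the camera images.
- plunger_mid (a point): Plunger, topmost part of the die, bright steel with dark grooves round its head, 0.19 kg, 54 mm high: head 34 mm across, 16 mm high; below it a stem 18 mm across, 38 mm long, tip chamfered 3 mm. Head rests on the collar, stem reaches loosely (1 mm play) into the barrel; lifts straight up, clear after 38 mm. Point: on its axis, 27 mm above the stem tip, 11 mm below the head's underside. z up its axis.
- stop_collar_mid (a point): Stop collar, brass ring, 44 mm outside, 22 mm hole, 16 mm high, 0.14 kg. At the start it lies loose on top of the barrel, under the plunger's head. Point: on its axis half-way up, 8 mm above its underside. z up its axis.
- barrel_mid (a point): Barrel, dark blued steel tube, 54 mm outside, 20 mm bore, 44 mm high, 0.6 kg. At the start it stands on the base's flange, round the base's spigot (1 mm play); it lifts straight up and is clear after 18 mm. Point: on its axis half-way up, 22 mm above its underside. z up its axis.
- die_base_mid (a point): Die base, lowest part, bright steel, 0.48 kg, 36 mm high: round flange 66 mm across, 18 mm thick, on it a spigot 18 mm across, 18 mm high (inside the barrel at the start), a good grip. Stands free on the mat, whose top is 2 mm above the worktop; the whole die is 94 mm high. Point: on its axis half-way up, 18 mm above its underside, level with the flange's top. z up its axis.
- plunger_stand_rim (a point): Stand of the plunger, white plastic, fixed: round column 47 mm across, 54 mm high, on a round foot 68 mm across, with a hole 28 mm across down its middle, 46 mm deep. The plunger hangs in it with the stem in the hole and the head on the rim. Point: centre of the hole's mouth, level with the rim. z up.
- collar_stand_seat (a point): Stand of the stop collar, yellow plastic, fixed: square foot 62 mm wide, 8 mm high with a 3 mm lip, on it a round seat 33 mm across whose top is 28 mm above the mat, with an upright pointed steel peg 8 mm thick that rises 26 mm above the seat. The collar lies on the seat with the peg through its hole. Point: centre of the seat's top, at the foot of the peg. z up.
- barrel_stand_seat (a point): Stand of the barrel, blue plastic, fixed: square foot 84 mm wide, 10 mm high with a 3 mm lip, on it a round seat 38 mm across whose top is 24 mm above the mat, with an upright pointed steel peg 8 mm thick that rises 32 mm above the seat. The barrel stands on the seat with the peg in its bore. Point: centre of the seat's top, at the foot of the peg. z up.
- base_dish_floor (a point): Dish of the die base, black plastic, fixed: round, 96 mm outside, 88 mm inside, rim 6 mm above its flat floor, 10 mm high in all. The base lies flat on its floor. Point: centre of the floor, on its surface. z up.
- blue_vial_mid (a point): Bystander: white sample vial with a blue cap, 27 mm across, 55 mm high, loose on the bench behind the mat. Point: its centre.
- brown_bottle_mid (a point): Bystander: brown bottle with a dark blue cap, 62 mm across, 128 mm high, loose on the bench behind the mat. Point: its centre. Also behind the mat, whose far edge lies 0.515 m ahead of the robot's base axis, stand instruments up to 0.33 m high; the mat along the front edge of the bench carries nothing but the die and its stands.
Things that resemble listed ones, but are neither listed nor needed, are in the scene too. Leave any purple look-alike of the part that bears plunger_mid alone.

How it is judged:
By the outcome, as a careful person would: the job done as asked, in the order asked, and still so for the second after the job is handed in, with the robot touching nothing.
It also fails if it takes over 106 s, if anything falls off the work surface, if the arm or the gripper's body presses on something with over 40 N, if the wrist force passes 120 N, or if a joint passes its speed limit or range.

## Working session

There is one attempt and no reset: what is moved stays moved. The work goes in short steps, Python scripts to look and compute and a shell command to move; the robot and the scene stay as the last step left them, time stands still between calls to the robot, and variables do not carry over. Pictures are saved under pics/ and viewed, at most 14 in all, crops included, and the job is handed in when it is done.

```bash
mkdir -p pics; cat > h.py <<'E'
import numpy as np, cv2
from station import bot
def world(cam,px,depth,m=None):
    m=m or bot.camera_model(cam); K=np.array(m["intrinsics"]);R=np.array(m["R"]);t=np.array(m["t"])
    c=np.linalg.inv(K)@[px[0],px[1],1]*depth
    return R.T@(c-t)
def at_z(cam,px,z,m=None):
    m=m or bot.camera_model(cam); K=np.array(m["intrinsics"]);R=np.array(m["R"]);t=np.array(m["t"])
    d=R.T@np.linalg.inv(K)@[px[0],px[1],1]; o=-R.T@t
    return o+d*(z-o[2])/d[2]
E
python3 - <<'E'
from h import *
for c in ["scene","top"]:
    p,d=bot.read_camera(c); cv2.imwrite(f"pics/{c}0.png",p); np.save(f"{c}_d.npy",d)
    m=bot.camera_model(c); print(c,np.round(-np.array(m["R"]).T@m["t"],3))
    for n in ["plunger_mid","stop_collar_mid","barrel_mid","die_base_mid","plunger_stand_rim","collar_stand_seat","barrel_stand_seat","base_dish_floor","blue_vial_mid","brown_bottle_mid"]:
        for r in bot.pinpoint(n,c)[:3]:
            a=r["at"]; dd=d[int(a[1]),int(a[0])]
            print(n,np.round(a,1),round(r["score"],2),np.round(world(c,a,dd),3))
o=bot.get_obs();print(o)
E
```

```text
scene [-0.235  0.506  0.466]
plunger_mid [392.8 183.7] 0.53 [ 0.567 -0.311  0.033]
plunger_mid [392.1 195.1] 0.47 [ 0.423 -0.165  0.079]
plunger_mid [340.5 231.4] 0.25 [0.427 0.001 0.024]
stop_collar_mid [390.7 192.1] 0.5 [ 0.429 -0.165  0.085]
barrel_mid [384.2 205.6] 0.64 [ 0.437 -0.152  0.048]
die_base_mid [390.1 214.9] 0.58 [ 0.42  -0.158  0.025]
plunger_stand_rim [440.3 187.9] 0.61 [ 0.42  -0.352  0.055]
collar_stand_seat [190.1 280.5] 0.76 [0.434 0.365 0.028]
base_dish_floor [274.1 262.7] 0.57 [0.426 0.185 0.005]
blue_vial_mid [386.1 194. ] 0.54 [ 0.436 -0.156  0.08 ]
brown_bottle_mid [246.8 215.5] 0.84 [0.534 0.193 0.081]
top [ 0.268 -0.013  1.33 ]
plunger_mid [383.5 221.3] 0.65 [ 0.441 -0.169  0.097]
plunger_mid [434.4 173.7] 0.49 [ 0.578 -0.314  0.05 ]
stop_collar_mid [383.3 223.9] 0.5 [ 0.435 -0.168  0.097]
barrel_mid [382.6 227.1] 0.54 [ 0.427 -0.167  0.092]
barrel_mid [252.2 228.7] 0.33 [0.431 0.177 0.006]
die_base_mid [384.4 225.5] 0.66 [ 0.431 -0.172  0.094]
plunger_stand_rim [453.8 225.2] 0.96 [ 0.444 -0.369  0.016]
collar_stand_seat [181.9 224.7] 0.68 [0.434 0.356 0.0
[... 302 characters left out ...]
array([ 1.06290391,  0.47699328,  0.02243892,  1.55541202, -0.01152507,
        1.10928893, -0.08313217]), 'joint_vel': array([ 0.00117973, -0.00013766,  0.0017712 , -0.0005121 ,  0.00171401,
        0.00136316, -0.0007517 ]), 'joint_torque': array([-3.90897476e-04, -5.96332490e+01,  1.60657793e+00, -2.81549406e+01,
        1.24698743e-02,  1.57171948e-03, -3.84472656e-06]), 'eef_pos': array([ 0.26271935, -0.62178545,  0.40470808]), 'tool_rot': array([1.06590773e-05, 9.80097035e-01, 1.98519023e-01, 1.25684077e-05]), 'contact_force': array([-0.36892065, -0.23067204,  0.29543004]), 'torque': array([-0.00802675, -0.01656073,  0.03619538]), 'grasp_force': 0.0, 'gripper_width': 1.000185856295519}
```

View pics/scene0.png

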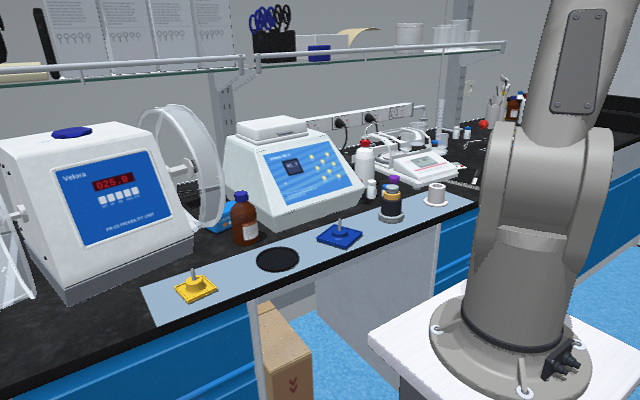

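View pics/top0.png

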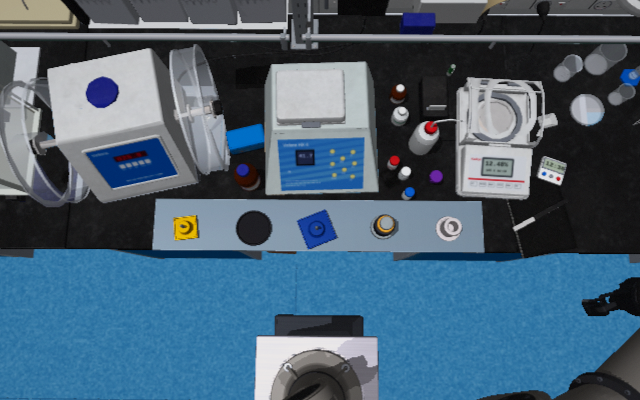

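The die is at top (384,226) and scene (391,205). Candidates for the plunger are the die's top at (384,222), the purple look-alike behind the mat at (436,176), and the white stand at (450,229), which is not a plunger. By the description I take (384,222), standing on the mat. I'll move above it and check it in a close crop.

```bash
python3 -m pendant '[[0.085,0,0,0,5.7],[0.085,0,0,0,5.7],[0.085,0,0,0,5.7],[0.085,0,0,0,5.8],[0.085,0.014,-0.036,0,0],[0.085,0.014,-0.036,0,0],[0.085,0.014,-0.036,0,0],[0.085,0.014,-0.036,0,0],[0.085,0.014,-0.036,0,0],[0.085,0.014,-0.036,0,0],[0.085,0.014,-0.036,0,0],[0.085,0.014,-0.036,0,0]]'
python3 -m pendant '[[0.085,0.014,-0.036,0,0],[0.085,0.014,-0.036,0,0],[0.085,0.014,-0.036,0,0],[0.085,0.014,-0.036,0,0],[0.085,0,0,0,0],[0.085,0,0,0,0]]'
python3 - <<'E'
from h import *
print(bot.get_obs())
m=bot.camera_model("wrist");print(m)
p,d=bot.read_camera("wrist");cv2.imwrite("pics/w1.png",p)
for n in ["plunger_mid","stop_collar_mid","barrel_mid","die_base_mid"]:
    for r in bot.pinpoint(n,"wrist")[:3]:
        a=r["at"]; print(n,a,r["score"],d[int(a[1]),int(a[0])],world("wrist",a,d[int(a[1]),int(a[0])],m))
# top surface from depth
E
```

```text
t: 2.1
eef_pos: [0.375, -0.332, 0.405]
tool_rot: [0.0, 1.0, -0.0, 0.0]
contact_force: [0.6, -0.0, -0.3]
gripper_width: 0.992
grasp_force: 0.0
t: 2.6
eef_pos: [0.4316, -0.1876, 0.405]
tool_rot: [-0.0, 1.0, 0.003, 0.0]
contact_force: [-0.5, -0.5, -0.1]
gripper_width: 0.997
grasp_force: 0.0
{'t': 2.6, 'q': array([ 0.40697512,  0.14571973, -0.14236539,  2.01910642,  0.02448691,
        0.97760649, -1.31299633]), 'joint_vel': array([ 0.04001408,  0.00411321,  0.05848994, -0.000312  ,  0.0113125 ,
        0.00167763,  0.01617633]), 'joint_torque': array([ -2.01881938, -36.29121065,  -1.90507874, -26.1284852 ,
        -0.2649307 ,  -0.03897433,  -0.21755983]), 'eef_pos': array([ 0.43155335, -0.18759102,  0.40501947]), 'tool_rot': array([-4.50779304e-05,  9.99996305e-01,  2.68814736e-03,  4.02734790e-04]), 'contact_force': array([-0.50500872, -0.50237644, -0.05102672]), 'torque': array([-0.07716911,  0.02101016,  0.06371646]), 'grasp_force': 0.0, 'gripper_width': 0.9974300765811053}
{'intrinsics': array([[343.01758587,   0.        , 319.84151229],
       [  0.        , 343.01758587, 199.9598827 ],
       [  0.        ,   0.        ,   1.        ]]), 'R': array([[ 3.90533691e-03, -9.99992347e-01, -2.32861088e-04],
       [-9.52489836e-01, -3.79073981e-03,  3.04546783e-01],
       [-3.04545335e-01, -9.67559973e-04, -9.52497350e-01]]), 't': array([-0.18882614,  0.37073756,  0.51140839])}
plunger_mid [461.8, 20.8] 0.91 0.28695953 [ 0.56543946 -0.30539185  0.05516277]
plunger_mid [304.8, 174.4] 0.81 0.2851476 [ 0.44295725 -0.17461608  0.09609388]
```

View pics/w1.png

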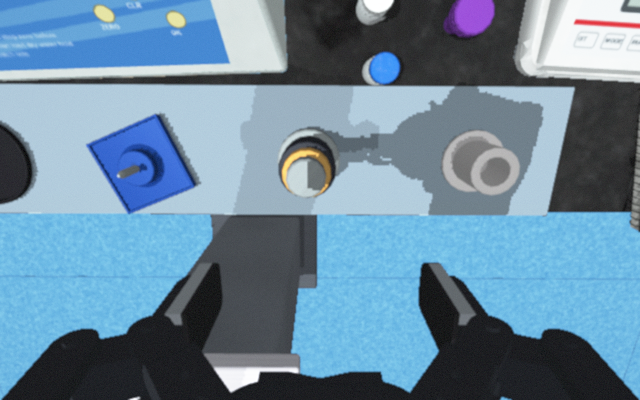

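Wrist view: the die with steel head over brass collar is at (307,175). The purple decoy is at (470,15) and the blue-capped vial at (384,68), both behind the mat, so the choice is confirmed. The white stand is at (493,168) and the blue stand at (138,165).

```bash
cat >> h.py <<'E'
def cloud(cam="wrist"):
    m=bot.camera_model(cam); p,d=bot.read_camera(cam)
    K=np.array(m["intrinsics"]);R=np.array(m["R"]);t=np.array(m["t"])
    v,u=np.mgrid[:400,:640]; c=np.stack([(u-K[0,2])/K[0,0]*d,(v-K[1,2])/K[1,1]*d,d],-1)
    P=(c-t)@R; P[d==0]=np.nan
    return p,P,m
def disk(P,xy,rad,z0,z1):
    q=P.reshape(-1,3); q=q[np.isfinite(q[:,0])]
    s=q[(np.hypot(q[:,0]-xy[0],q[:,1]-xy[1])<rad)&(q[:,2]>z0)&(q[:,2]<z1)]
    if len(s)<8: return None
    (cx,cy),r=cv2.minEnclosingCircle(s[:,:2].astype(np.float32))
    bb=(s[:,:2].min(0)+s[:,:2].max(0))/2
    return [float(x) for x in np.round([cx,cy,r,bb[0],bb[1],np.median(s[:,2])],4)]+[len(s)]
E
python3 - <<'E'
from h import *
for c in ["wrist","top"]:
    p,P,m=cloud(c); print(c)
    for n,xy,rad,a,b in [("head",(.435,-.17),.03,.092,.102),("pstand",(.43,-.36),.04,.05,.062),("bseat",(.43,0.0),.03,.0225,.03),("bpegtop",(.43,0),.03,.045,.065),("bfoot",(.43,0),.07,.008,.018),("cseat",(.43,.36),.03,.026,.034),("dish",(.43,.175),.07,.008,.016),("cfoot",(.43,.36),.05,.007,.016)]:
        print(n,disk(P,xy,rad,a,b))
E
```

```text
wrist
head [0.4394, -0.1747, 0.0171, 0.4395, -0.1746, 0.0956, 1231]
pstand [0.4376, -0.3526, 0.0236, 0.4372, -0.3525, 0.0554, 1354]
bseat [0.4324, 0.0041, 0.0195, 0.4323, 0.004, 0.0257, 905]
bpegtop [0.4326, 0.0035, 0.004, 0.4326, 0.0032, 0.0525, 88]
bfoot [0.4323, 0.0035, 0.0589, 0.4323, 0.0039, 0.0121, 5130]
cseat None
dish [0.4303, 0.1541, 0.0419, 0.4302, 0.1469, 0.0111, 504]
cfoot None
top
head [0.4389, -0.1772, 0.017, 0.4388, -0.177, 0.0967, 92]
pstand None
bseat [0.4324, 0.0018, 0.0196, 0.4322, 0.0018, 0.0268, 127]
bpegtop None
bfoot [0.4312, 0.0028, 0.0673, 0.4362, -0.0008, 0.013, 757]
cseat [0.4335, 0.3577, 0.0169, 0.4328, 0.3574, 0.0299, 91]
dish [0.4351, 0.1745, 0.0663, 0.4386, 0.1735, 0.01, 417]
cfoot [0.4294, 0.3604, 0.0491, 0.4316, 0.3659, 0.0109, 359]
```

```bash
python3 -m pendant '[[0.085,0.008,-0.014,0,0],[0.085,0,0,0.02,0],[0.085,0,0,0.02,0],[0.085,0,0,0.02,0],[0.085,0,0,0.02,0],[0.085,0,0,0.02,0],[0.085,0,0,0.01,0],[0.085,0,0,0,0],[0.085,0,0,0,0],[0.085,0,0,0,0]]' 40
python3 - <<'E'
from h import *
o=bot.get_obs();print(o["eef_pos"],o["tool_rot"])
p,P,m=cloud();print(disk(P,(.439,-.175),.03,.092,.102))
E
```

```text
t: 3.78
eef_pos: [0.4392, -0.1761, 0.2957]
tool_rot: [0.0, 1.0, -0.0, 0.001]
contact_force: [0.3, -0.4, -0.1]
gripper_width: 0.996
grasp_force: 0.0
[ 0.4391876  -0.17610657  0.29568488] [ 2.37444998e-04  9.99999655e-01 -1.86600985e-04  7.73922119e-04]
[0.4397, -0.1749, 0.0173, 0.4398, -0.1748, 0.0957, 2804]
```

```bash
python3 -m pendant '[[0.085,0,-0.001,0.015,0],[0.085,0,0,0.015,0],[0.085,0,0,0.01,0],[0.085,0,0,0,0],[0.045,0,0,0,0],[0.045,0,0,0,0],[0.045,0,0,0,0],[0.03,0,0,0,0],[0.025,0,0,0,0],[0.025,0,0,0,0],[0.025,0,0,0,0],[0.025,0,0,0,0]]' 40
python3 -m pendant '[[0.025,0,0,0,0],[0.025,0,0,0,0],[0.025,0,0,0,0],[0.025,0,0,0,0]]' 40
```

```text
t: 4.83
eef_pos: [0.439, -0.175, 0.2556]
tool_rot: [0.0, 1.0, -0.0, 0.001]
contact_force: [-1.5, -0.2, 5.9]
gripper_width: 0.373
grasp_force: 39.2
t: 5.17
eef_pos: [0.439, -0.175, 0.2556]
tool_rot: [0.0, 1.0, -0.0, 0.001]
contact_force: [-1.3, 0.1, 5.0]
gripper_width: 0.375
grasp_force: 39.2
```

```bash
python3 -m pendant '[[0.025,0,0,-0.005,0],[0.025,0,0,-0.008,0],[0.025,0,0,-0.010,0],[0.025,0,0,-0.012,0],[0.025,0,0,-0.015,0],[0.025,0,0,-0.02,0],[0.025,0,0,-0.02,0],[0.025,0,0,0,0],[0.025,0,0,0,0],[0.025,0,0,0,0]]' 40
python3 - <<'E'
from h import *
o=bot.get_obs();print(o["eef_pos"],o["grasp_force"],o["contact_force"])
p,P,m=cloud();cv2.imwrite("pics/w2.png",p);print(disk(P,(.438,-.352),.04,.05,.062),disk(P,(.439,-.175),.03,.075,.085))
E
```

```text
t: 6.0
eef_pos: [0.4382, -0.1746, 0.3445]
tool_rot: [-0.0, 1.0, 0.0, -0.0]
contact_force: [0.4, 0.1, -2.6]
gripper_width: 0.373
grasp_force: 40.1
[ 0.43823939 -0.17461756  0.34449907] 40.05463041635949 [ 0.4264216   0.11846841 -2.59777769]
[0.4372, -0.3529, 0.0239, 0.4374, -0.3527, 0.0554, 2019] [0.4398, -0.1748, 0.0219, 0.441, -0.1747, 0.0796, 1937]
```

View pics/w2.png

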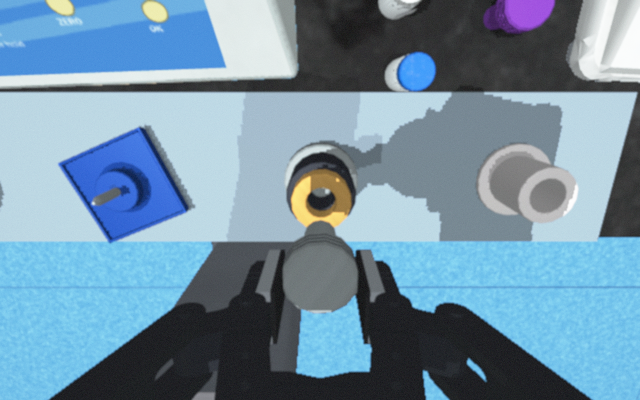

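The plunger is held at (320,275) and hangs straight. The collar stayed on the barrel at (322,197), and the white stand is at (550,190).

```bash
python3 -m pendant '[[0.025,0,0.015,0,0],[0.025,0,0.03,0,0],[0.025,0,0.035,0,0],[0.025,0,0.035,0,0],[0.025,-0.001,0.035,0,0],[0.025,0,0.02,0,0],[0.025,0,0.008,0,0],[0.025,0,0,0,0],[0.025,0,0,0.01,0],[0.025,0,0,0.01,0],[0.025,0,0,0,0],[0.025,0,0,0,0]]' 40
python3 - <<'E'
from h import *
o=bot.get_obs();print(o["eef_pos"],o["tool_rot"])
p,P,m=cloud();cv2.imwrite("pics/w3.png",p);print(disk(P,(.438,-.352),.04,.05,.0575)); print(disk(P,(.438,-.352),.03,.14,.175))
E
```

```text
t: 7.05
eef_pos: [0.4377, -0.3511, 0.3234]
tool_rot: [-0.001, 1.0, 0.001, -0.001]
contact_force: [0.5, 0.6, -2.3]
gripper_width: 0.372
grasp_force: 40.1
[ 0.43770774 -0.35105249  0.32338205] [-0.00103584  0.99999814  0.00118506 -0.00111796]
[0.4373, -0.3533, 0.0235, 0.4382, -0.3532, 0.0555, 1840]
[0.444, -0.3513, 0.0287, 0.4381, -0.3513, 0.1634, 6690]
```

```bash
python3 -m pendant '[[0.025,0,0,0.015,0],[0.025,0,0,0.015,0],[0.025,0,0,0.015,0],[0.025,0,0,0.01,0],[0.025,0,0,0.01,0],[0.025,0,0,0.01,0],[0.025,0,0,0.007,0],[0.025,0,0,0.004,0],[0.025,0,0,0,0],[0.025,0,0,0,0],[0.025,0,0,0,0]]' 40
```

```text
t: 8.02
eef_pos: [0.438, -0.353, 0.2392]
tool_rot: [0.0, 1.0, 0.0, 0.0]
contact_force: [0.7, -1.2, -1.3]
gripper_width: 0.378
grasp_force: 40.1
```

```bash
python3 -m pendant '[[0.025,0,0,0.002,0],[0.025,0,0,0.002,0],[0.025,0,0,0.001,0],[0.025,0,0,0,0],[0.025,0,0,0,0]]' 40
```

```text
t: 8.43
eef_pos: [0.4377, -0.3528, 0.2337]
tool_rot: [-0.0, 1.0, 0.0, -0.0]
contact_force: [0.4, 0.5, -2.3]
gripper_width: 0.373
grasp_force: 40.2
```

```bash
python3 -m pendant '[[0.025,0,0,0.001,0],[0.025,0,0,0.001,0],[0.025,0,0,0,0],[0.025,0,0,0,0]]' 40; python3 -m pendant '[[0.025,0,0,0.001,0],[0.025,0,0,0,0],[0.025,0,0,0,0]]' 40
```

```text
t: 8.77
eef_pos: [0.4377, -0.3528, 0.2317]
tool_rot: [0.0, 1.0, 0.0, 0.0]
contact_force: [-0.6, -0.9, -4.0]
gripper_width: 0.375
grasp_force: 40.2
t: 9.02
eef_pos: [0.4378, -0.3528, 0.2316]
tool_rot: [0.0, 1.0, 0.0, 0.0]
contact_force: [-2.5, 2.1, 6.6]
gripper_width: 0.374
grasp_force: 41.1
```

Seated at the predicted height (+7 N). Releasing.

```bash
python3 -m pendant '[[0.034,0,0,0,0],[0.038,0,0,0,0],[0.045,0,0,0,0],[0.055,0,0,0,0],[0.065,0,0,0,0],[0.065,0,0,0,0],[0.065,0,0,-0.01,0],[0.065,0,0,-0.02,0],[0.065,0,0,-0.03,0],[0.085,0,0,-0.035,0],[0.085,0,-0.01,-0.02,0],[0.085,0,0,0,0]]' 40
python3 - <<'E'
from h import *
p,P,m=cloud();cv2.imwrite("pics/w4.png",p);print(disk(P,(.438,-.352),.03,.067,.078));print(disk(P,(.439,-.175),.03,.075,.085),bot.get_obs()["eef_pos"])
E
```

```text
t: 10.02
eef_pos: [0.4392, -0.3424, 0.3513]
tool_rot: [0.002, 1.0, 0.0, 0.004]
contact_force: [0.4, -0.8, 0.2]
gripper_width: 0.992
grasp_force: 0.0
[0.4382, -0.3523, 0.0172, 0.4383, -0.3521, 0.0717, 1462]
[0.4395, -0.1754, 0.0226, 0.4401, -0.1752, 0.0795, 2197] [ 0.43859052 -0.34250355  0.34891475]
```

View pics/w4.png

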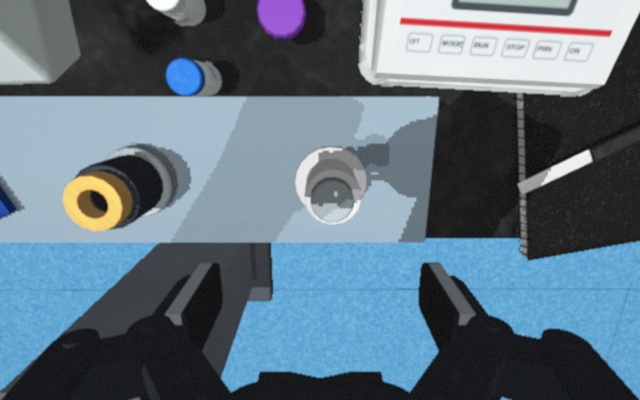

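The plunger hangs in the white stand: its head shows at (331,190) with the top at z 0.072, as it must be. The collar is at (98,203). Next is the collar.

```bash
python3 -m pendant '[[0.085,0,-0.02,0,0],[0.085,0,-0.035,0,0],[0.085,0,-0.035,0,0],[0.085,0,-0.035,0,0],[0.085,0,-0.03,0,0],[0.085,0,-0.012,0.01,0],[0.085,0,0,0.02,0],[0.085,0,0,0.02,0],[0.085,0,0,0.01,0],[0.085,0,0,0,0],[0.085,0,0,0,0]]' 40
python3 - <<'E'
from h import *
o=bot.get_obs();print(o["eef_pos"],o["tool_rot"])
p,P,m=cloud();print(disk(P,(.439,-.175),.03,.075,.085))
E
```

```text
t: 10.98
eef_pos: [0.4374, -0.176, 0.2852]
tool_rot: [-0.0, 1.0, -0.0, -0.001]
contact_force: [-0.3, 0.2, 0.2]
gripper_width: 0.997
grasp_force: 0.0
[ 0.43743643 -0.17597676  0.28521861] [-2.83326918e-04  9.99999471e-01 -1.74894005e-04 -9.73306503e-04]
[0.4398, -0.1749, 0.0221, 0.44, -0.1748, 0.0796, 3510]
```

```bash
python3 -m pendant '[[0.085,0.002,-0.001,0.02,0],[0.085,0,0,0.016,0],[0.085,0,0,0.01,0],[0.085,0,0,0,0],[0.055,0,0,0,0],[0.055,0,0,0,0],[0.048,0,0,0,0],[0.04,0,0,0,0],[0.035,0,0,0,0],[0.035,0,0,0,0],[0.035,0,0,0,0],[0.035,0,0,0,0]]' 40
python3 -m pendant '[[0.035,0,0,-0.004,0],[0.035,0,0,-0.008,0],[0.035,0,0,-0.010,0],[0.035,0,0,-0.02,0],[0.035,0,0,-0.02,0],[0.035,0,0,-0.02,0],[0.035,0,0,-0.02,0],[0.035,0,0,0,0],[0.035,0,0,0,0]]' 40
python3 - <<'E'
from h import *
p,P,m=cloud();cv2.imwrite("pics/w5.png",p);print(bot.get_obs()["eef_pos"],disk(P,(.439,-.175),.035,.058,.07),disk(P,(.434,.002),.03,.0225,.03))
E
```

```text
t: 12.03
eef_pos: [0.4401, -0.175, 0.2408]
tool_rot: [0.0, 1.0, -0.0, 0.001]
contact_force: [-1.7, -0.3, 5.9]
gripper_width: 0.488
grasp_force: 40.0
t: 12.78
eef_pos: [0.4399, -0.1748, 0.3432]
tool_rot: [0.001, 1.0, 0.0, 0.002]
contact_force: [-0.2, 0.2, -1.9]
gripper_width: 0.489
grasp_force: 41.2
[ 0.43942741 -0.17472346  0.34203063] [0.4396, -0.1746, 0.0271, 0.4418, -0.1744, 0.0637, 3059] [0.4321, 0.0041, 0.0195, 0.4325, 0.0041, 0.0257, 1261]
```

View pics/w5.png

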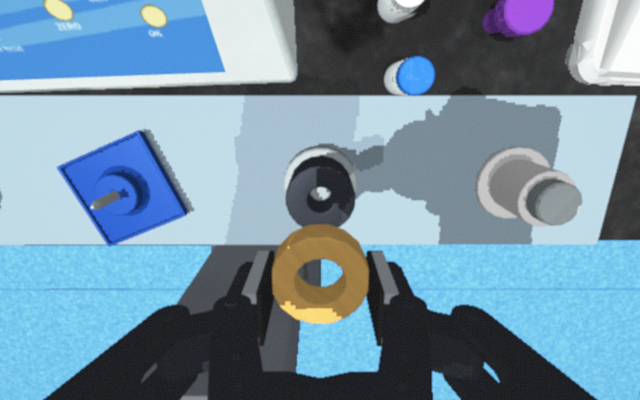

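Collar is held level at (320,275), and the bare barrel with the base's spigot in its bore is at (320,190). Moving to the yellow stand.

```bash
python3 -m pendant '[[0.035,0,-0.02,0,0],[0.035,0,-0.035,0,0],[0.035,0,-0.038,0,0],[0.035,0,-0.038,0,0],[0.035,0,-0.038,0,0],[0.035,0,-0.038,0,0],[0.035,0,-0.038,0,0],[0.035,0,-0.038,0,0],[0.035,0,-0.038,0,0],[0.035,0,-0.038,0,0],[0.035,0,-0.038,0,0],[0.035,0,-0.038,0,0]]' 40
python3 -m pendant '[[0.035,0,-0.038,0,0],[0.035,0,-0.035,0,0],[0.035,0,-0.02,0,0],[0.035,0,-0.005,0,0],[0.035,0,0,0,0],[0.035,0,0,0,0],[0.035,0,0,0,0]]' 40
python3 - <<'E'
from h import *
o=bot.get_obs();print(o["eef_pos"],o["tool_rot"])
p,P,m=cloud();cv2.imwrite("pics/w6.png",p)
for a in [(.028,.034),(.035,.06),(.007,.017)]: print(disk(P,(.434,.358),.05 if a[0]<.01 else .03,*a))
E
```

```text
t: 13.83
eef_pos: [0.4388, 0.2617, 0.3404]
tool_rot: [0.001, 1.0, 0.0, -0.001]
contact_force: [1.7, -0.5, -1.8]
gripper_width: 0.487
grasp_force: 41.2
t: 14.42
eef_pos: [0.44, 0.3563, 0.3409]
tool_rot: [0.001, 1.0, -0.001, -0.001]
contact_force: [-0.4, 0.1, -1.4]
gripper_width: 0.484
grasp_force: 41.2
[0.4399962  0.35629589 0.34085209] [ 1.15618998e-03  9.99998715e-01 -9.86230730e-04 -5.10620470e-04]
[0.4335, 0.3613, 0.0166, 0.4336, 0.3615, 0.0297, 961]
[0.4334, 0.3612, 0.0041, 0.4341, 0.3613, 0.0505, 124]
[0.4338, 0.3613, 0.0431, 0.4337, 0.3613, 0.0102, 3391]
```

View pics/w6.png

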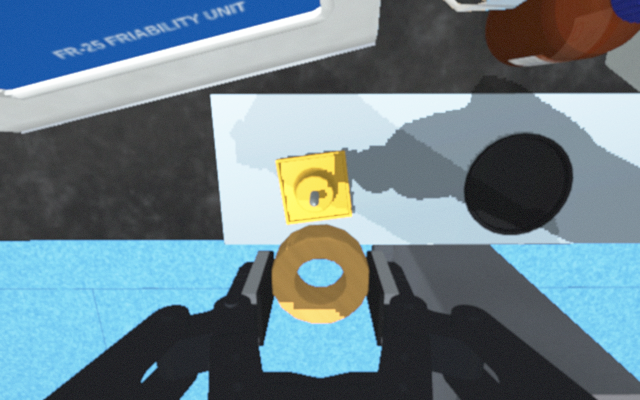

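Collar is over the yellow stand; its seat and peg are at (315,190), consistently measured at (0.4334, 0.3613). I'll align, then lower.

```bash
python3 -m pendant '[[0.035,-0.006,-0.003,0.01,0],[0.035,0,0,0.02,0],[0.035,0,0,0.02,0],[0.035,0,0,0.02,0],[0.035,0,0,0.01,0],[0.035,0,0,0,0],[0.035,0,0,0,0],[0.035,0,0,0,0]]' 40
python3 - <<'E'
from h import *
p,P,m=cloud();print(bot.get_obs()["eef_pos"])
for a in [(.028,.034),(.035,.06)]: print(disk(P,(.434,.361),.03,*a))
E
```

```text
t: 15.13
eef_pos: [0.4339, 0.3615, 0.2626]
tool_rot: [-0.001, 1.0, -0.0, 0.001]
contact_force: [-0.0, 0.4, -1.3]
gripper_width: 0.484
grasp_force: 41.2
[0.43400435 0.36160852 0.26290212]
[0.4335, 0.3612, 0.0164, 0.4387, 0.3611, 0.0298, 1168]
[0.4353, 0.3611, 0.0035, 0.4363, 0.3611, 0.0379, 46]
```

Aligned. Lowering 0.053 to just above seating, then feeling for contact.

```bash
python3 -m pendant '[[0.035,0,0,0.012,0],[0.035,0,0,0.012,0],[0.035,0,0,0.01,0],[0.035,0,0,0.01,0],[0.035,0,0,0.006,0],[0.035,0,0,0.003,0],[0.035,0,0,0,0],[0.035,0,0,0,0],[0.035,0,0,0,0]]' 40
```

```text
t: 15.93
eef_pos: [0.4338, 0.3614, 0.209]
tool_rot: [-0.0, 1.0, 0.0, 0.0]
contact_force: [-0.5, 0.7, -2.1]
gripper_width: 0.482
grasp_force: 41.2
```

```bash
python3 -m pendant '[[0.035,0,0,0.001,0],[0.035,0,0,0.001,0],[0.035,0,0,0,0],[0.035,0,0,0,0]]' 40; python3 -m pendant '[[0.035,0,0,0.001,0],[0.035,0,0,0,0],[0.035,0,0,0,0]]' 40
```

```text
t: 16.27
eef_pos: [0.4338, 0.3614, 0.2069]
tool_rot: [-0.0, 1.0, 0.0, 0.0]
contact_force: [-0.0, -0.5, -1.1]
gripper_width: 0.483
grasp_force: 41.3
t: 16.52
eef_pos: [0.4338, 0.3614, 0.2069]
tool_rot: [-0.0, 1.0, 0.0, 0.0]
contact_force: [-2.5, -1.9, 8.8]
gripper_width: 0.482
grasp_force: 42.4
```

```bash
python3 -m pendant '[[0.044,0,0,0,0],[0.048,0,0,0,0],[0.055,0,0,0,0],[0.065,0,0,0,0],[0.07,0,0,0,0],[0.07,0,0,0,0],[0.07,0,0,-0.01,0],[0.07,0,0,-0.03,0],[0.085,0,0,-0.035,0],[0.085,0,0,-0.035,0],[0.085,0.003,0.02,-0.02,0],[0.085,0.003,0.03,0,0]]' 40
python3 - <<'E'
from h import *
p,P,m=cloud();cv2.imwrite("pics/w7.png",p);print(bot.get_obs()["eef_pos"]);print(disk(P,(.434,.361),.03,.04,.053))
E
python3 -m pendant '[[0.085,0,0.038,0,0],[0.085,0,0.038,0,0],[0.085,0,0.038,0,0],[0.085,0,0.038,0,0],[0.085,0,0.038,0,0],[0.085,0,0.038,0,0],[0.085,0,0.038,0,0],[0.085,0,0.038,0,0],[0.085,0,0.038,0,0],[0.085,0,0.038,0,0],[0.085,0,0.038,0,0],[0.085,0,0.038,0,0]]' 80
python3 -m pendant '[[0.085,0,0.02,0,0],[0.085,0,0.01,0.02,0],[0.085,0,0,0.02,0],[0.085,0,0,0,0],[0.085,0,0,0,0],[0.085,0,0,0,0]]' 80
python3 - <<'E'
from h import *
p,P,m=cloud();print(bot.get_obs()["eef_pos"]);print(disk(P,(.439,-.175),.035,.058,.07))
E
```

```text
t: 17.52
eef_pos: [0.4399, 0.3149, 0.3417]
tool_rot: [-0.004, 1.0, 0.002, 0.004]
contact_force: [1.2, 1.0, -0.5]
gripper_width: 0.994
grasp_force: 0.0
[0.44130861 0.30614668 0.33860574]
[0.4334, 0.3622, 0.0221, 0.4335, 0.3622, 0.0456, 1767]
t: 18.57
eef_pos: [0.4391, -0.1465, 0.3363]
tool_rot: [0.0, 1.0, 0.0, 0.0]
contact_force: [1.2, 0.5, -0.7]
gripper_width: 0.992
grasp_force: 0.0
t: 19.07
eef_pos: [0.4401, -0.1743, 0.2966]
tool_rot: [-0.0, 1.0, 0.001, 0.0]
contact_force: [0.5, 0.3, 0.4]
gripper_width: 0.995
grasp_force: 0.0
[ 0.44022034 -0.17426881  0.29683232]
[0.4398, -0.1748, 0.0269, 0.4399, -0.1749, 0.0637, 4662]
```

View pics/w7.png

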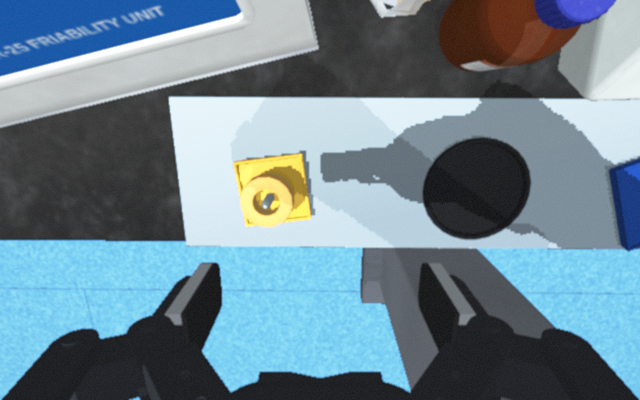

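The collar lies on the yellow seat at (268,200) with the peg through it, top at z 0.046 as expected. Next is the barrel.

```bash
python3 -m pendant '[[0.085,0,0.0005,0.02,0],[0.085,0,0,0.02,0],[0.085,0,0,0.02,0],[0.085,0,0,0.02,0],[0.085,0,0,0.013,0],[0.085,0,0,0,0],[0.065,0,0,0,0],[0.06,0,0,0,0],[0.055,0,0,0,0],[0.05,0,0,0,0],[0.045,0,0,0,0],[0.045,0,0,0,0]]' 80
python3 -m pendant '[[0.045,0,0,0,0],[0.045,0,0,0,0],[0.045,0,0,0,0],[0.045,0,0,-0.002,0],[0.045,0,0,-0.004,0],[0.045,0,0,-0.006,0],[0.045,0,0,-0.008,0],[0.045,0,0,-0.01,0],[0.045,0,0,0,0],[0.045,0,0,0,0]]' 80
```

```text
t: 20.12
eef_pos: [0.4404, -0.1752, 0.2046]
tool_rot: [0.0, 1.0, 0.0, 0.001]
contact_force: [-1.6, 2.3, 11.0]
gripper_width: 0.612
grasp_force: 81.8
t: 20.95
eef_pos: [0.4398, -0.1754, 0.2335]
tool_rot: [0.0, 1.0, -0.0, 0.001]
contact_force: [-0.3, -0.3, -6.7]
gripper_width: 0.605
grasp_force: 85.0
```

Load is 6.7 N, so only the barrel came up. Lifting on and moving to the blue stand.

```bash
python3 -m pendant '[[0.045,0,0,-0.02,0],[0.045,0,0,-0.03,0],[0.045,0,0,-0.03,0],[0.045,0,-0.015,-0.01,0],[0.045,0,-0.03,0,0],[0.045,-0.003,-0.035,0,0],[0.045,-0.004,-0.035,0,0],[0.045,0,-0.035,0,0],[0.045,0,-0.02,0,0],[0.045,0,-0.008,0,0],[0.045,0,0,0,0],[0.045,0,0,0,0]]' 80
python3 - <<'E'
from h import *
o=bot.get_obs();print(o["eef_pos"],o["tool_rot"])
p,P,m=cloud();cv2.imwrite("pics/w8.png",p)
print(disk(P,(.4323,.004),.035,.0225,.03),disk(P,(.4323,.004),.03,.035,.065),disk(P,(.44,-.175),.05,.017,.0235),disk(P,(.44,-.175),.05,.035,.045))
E
```

```text
t: 21.95
eef_pos: [0.4324, 0.0022, 0.3224]
tool_rot: [0.0, 1.0, 0.0, -0.001]
contact_force: [-1.0, -0.1, -5.2]
gripper_width: 0.612
grasp_force: 86.6
[0.4323944  0.00221863 0.32235067] [ 3.33708234e-04  9.99999775e-01  2.61738987e-04 -5.19643206e-04]
[0.4321, 0.0043, 0.0191, 0.4339, 0.004, 0.0257, 1392] [0.4321, 0.0043, 0.0041, 0.4327, 0.0045, 0.0522, 147] [0.4391, -0.1744, 0.0336, 0.439, -0.1739, 0.0197, 4276] [0.4388, -0.1745, 0.0095, 0.4392, -0.174, 0.0375, 415]
```

View pics/w8.png

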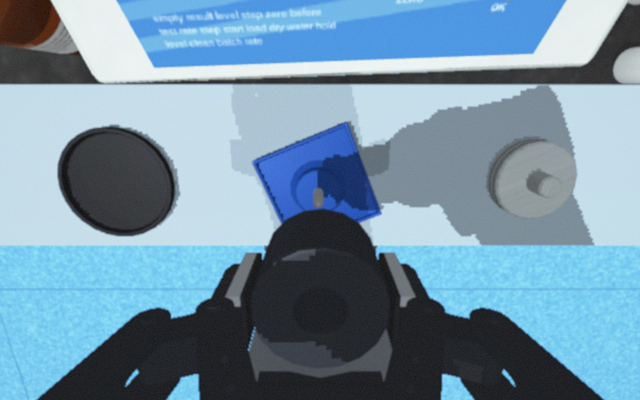

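Barrel is held upright over the blue stand (peg at (318,197)), and the base stayed put at (535,180). Small y correction, then lower.

```bash
python3 -m pendant '[[0.045,0,-0.002,0.01,0],[0.045,0,0,0.015,0],[0.045,0,0,0.02,0],[0.045,0,0,0.01,0],[0.045,0,0,0,0],[0.045,0,0,0,0],[0.045,0,0,0,0]]' 80
python3 - <<'E'
from h import *
o=bot.get_obs();print(o["eef_pos"])
p,P,m=cloud()
print(disk(P,(.4323,.004),.045,.06,.14))
E
```

```text
t: 22.58
eef_pos: [0.4331, 0.0045, 0.2681]
tool_rot: [-0.0, 1.0, -0.0, 0.0]
contact_force: [1.4, 1.0, -5.3]
gripper_width: 0.604
grasp_force: 86.6
[0.43308552 0.00445946 0.26813884]
[0.4399, 0.0045, 0.0439, 0.4322, 0.0045, 0.1268, 21428]
```

```bash
python3 -m pendant '[[0.045,0,0,0.012,0],[0.045,0,0,0.012,0],[0.045,0,0,0.012,0],[0.045,0,0,0.01,0],[0.045,0,0,0.006,0],[0.045,0,0,0.003,0],[0.045,0,0,0,0],[0.045,0,0,0,0],[0.045,0,0,0,0]]' 80
```

```text
t: 23.38
eef_pos: [0.433, 0.0048, 0.2132]
tool_rot: [-0.0, 1.0, 0.0, 0.001]
contact_force: [-0.4, -0.8, -5.6]
gripper_width: 0.609
grasp_force: 86.6
```

```bash
python3 -m pendant '[[0.045,0,0,0.001,0],[0.045,0,0,0.001,0],[0.045,0,0,0,0],[0.045,0,0,0,0]]' 80; python3 -m pendant '[[0.045,0,0,0.001,0],[0.045,0,0,0,0],[0.045,0,0,0,0]]' 80
```

```text
t: 23.72
eef_pos: [0.4327, 0.0047, 0.2108]
tool_rot: [0.0, 1.0, 0.0, 0.0]
contact_force: [-0.5, -0.7, -6.6]
gripper_width: 0.611
grasp_force: 86.6
t: 23.97
eef_pos: [0.4327, 0.0048, 0.2106]
tool_rot: [0.0, 1.0, 0.0, 0.0]
contact_force: [-3.6, -0.4, 10.4]
gripper_width: 0.613
grasp_force: 88.5
```

```bash
python3 -m pendant '[[0.054,0,0,0,0],[0.058,0,0,0,0],[0.065,0,0,0,0],[0.075,0,0,0,0],[0.085,0,0,0,0],[0.085,0,0,0,0],[0.085,0,0,-0.01,0],[0.085,0,0,-0.03,0],[0.085,0,0,-0.035,0],[0.085,0,0,-0.035,0],[0.085,0.003,0.02,0,0],[0.085,0.003,0.03,0,0]]' 60
python3 - <<'E'
from h import *
p,P,m=cloud();cv2.imwrite("pics/w9.png",p);print(bot.get_obs()["eef_pos"]);print(disk(P,(.433,.004),.035,.064,.076))
E
python3 -m pendant '[[0.085,0,0.035,0,0],[0.085,0,0.035,0,0],[0.085,0,0.035,0,0],[0.085,0,0.018,0,0],[0.06,0,0.006,0.02,0],[0.06,0,0,0.02,0],[0.06,0,0,0.01,0],[0.06,0,0,0,0],[0.06,0,0,0,0]]' 60
python3 - <<'E'
from h import *
p,P,m=cloud();print(bot.get_obs()["eef_pos"]);print(disk(P,(.439,-.175),.045,.017,.0235),disk(P,(.44,-.175),.02,.034,.045))
E
```

```text
t: 24.97
eef_pos: [0.4398, -0.0434, 0.323]
tool_rot: [-0.0, 1.0, 0.003, 0.003]
contact_force: [0.3, -0.5, -0.6]
gripper_width: 0.997
grasp_force: 0.0
[ 0.43931284 -0.05071421  0.32179031]
[0.4319, 0.0052, 0.0271, 0.432, 0.0051, 0.0697, 3891]
t: 25.77
eef_pos: [0.4387, -0.1738, 0.2698]
tool_rot: [-0.0, 1.0, 0.0, -0.001]
contact_force: [-0.6, -0.7, 0.7]
gripper_width: 0.703
grasp_force: 0.0
[ 0.43900292 -0.17384343  0.27035609]
[0.4392, -0.1746, 0.0332, 0.4394, -0.1745, 0.0197, 6147] [0.4393, -0.1748, 0.0093, 0.4394, -0.1747, 0.0376, 599]
```

View pics/w9.png

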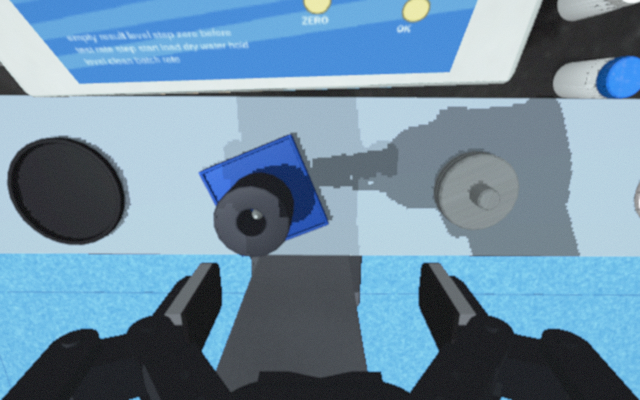

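The barrel stands on the blue seat at (252,220), with the peg tip visible in its bore and its top at z 0.070. Next is the base by its spigot, at (487,195).

```bash
python3 -m pendant '[[0.05,0,0.0007,0.02,0],[0.05,0,0,0.02,0],[0.04,0,0,0.018,0],[0.04,0,0,0.01,0],[0.04,0,0,0.006,0],[0.03,0,0,0,0],[0.025,0,0,0,0],[0.02,0,0,0,0],[0.01,0,0,0,0],[0.01,0,0,0,0],[0.01,0,0,0,0],[0.01,0,0,0,0]]' 70
python3 -m pendant '[[0.01,0,0,0,0],[0.01,0,0,0,0],[0.01,0,0,-0.003,0],[0.01,0,0,-0.007,0],[0.01,0,0,-0.01,0],[0.01,0,0,-0.01,0],[0.01,0,0,0,0],[0.01,0,0,0,0]]' 70
```

```text
t: 26.82
eef_pos: [0.4392, -0.1751, 0.1969]
tool_rot: [0.0, 1.0, -0.0, 0.001]
contact_force: [-1.0, 0.7, 5.1]
gripper_width: 0.176
grasp_force: 68.3
t: 27.48
eef_pos: [0.439, -0.1751, 0.2267]
tool_rot: [0.0, 1.0, -0.0, 0.001]
contact_force: [-0.2, -0.4, -5.1]
gripper_width: 0.178
grasp_force: 68.7
```

```bash
python3 -m pendant '[[0.01,0,0,-0.02,0],[0.01,0,0,-0.03,0],[0.01,0,0,-0.03,0],[0.01,0,0,-0.02,0],[0.01,0,-0.01,0,0],[0.01,0,-0.025,0,0],[0.01,0,-0.035,0,0],[0.01,0,-0.035,0,0],[0.01,0,-0.035,0,0],[0.01,0,-0.035,0,0],[0.01,0,-0.035,0,0],[0.01,0,-0.035,0,0]]' 70
python3 -m pendant '[[0.01,-0.002,-0.035,0,0],[0.01,-0.002,-0.035,0,0],[0.01,0,-0.02,0,0],[0.01,0,-0.008,0,0],[0.01,0,0,0,0],[0.01,0,0,0,0],[0.01,0,0,0,0]]' 70
python3 - <<'E'
from h import *
o=bot.get_obs();print(o["eef_pos"],o["tool_rot"])
p,P,m=cloud();cv2.imwrite("pics/w10.png",p)
print(disk(P,(.433,.172),.06,.0085,.016),disk(P,(.433,.172),.06,.004,.016))
E
```

```text
t: 28.48
eef_pos: [0.4373, 0.0721, 0.3242]
tool_rot: [0.0, 1.0, 0.0, -0.001]
contact_force: [1.1, -1.0, -4.4]
gripper_width: 0.174
grasp_force: 69.4
t: 29.07
eef_pos: [0.4344, 0.1664, 0.3248]
tool_rot: [0.001, 1.0, -0.001, -0.001]
contact_force: [0.2, -0.9, -4.4]
gripper_width: 0.175
grasp_force: 69.4
[0.43438098 0.16640549 0.3247586 ] [ 8.33050689e-04  9.99998854e-01 -8.77116545e-04 -9.09931973e-04]
[0.4347, 0.1761, 0.0478, 0.4451, 0.176, 0.0114, 1162] [0.4352, 0.1762, 0.0479, 0.4451, 0.176, 0.006, 6191]
```

View pics/w10.png

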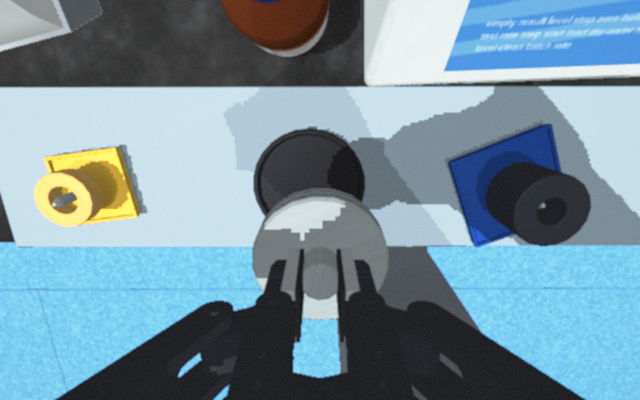

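Base is held level at (320,240). The dish is at (308,172) with its centre at (0.4347, 0.1761) and a fitted radius of 48 mm, as given. Align and lower.

```bash
python3 -m pendant '[[0.01,0,-0.008,0.01,0],[0.01,0,0,0.02,0],[0.01,0,0,0.025,0],[0.01,0,0,0.025,0],[0.01,0,0,0.015,0],[0.01,0,0,0.01,0],[0.01,0,0,0.007,0],[0.01,0,0,0.004,0],[0.01,0,0,0.002,0],[0.01,0,0,0,0],[0.01,0,0,0,0],[0.01,0,0,0,0]]' 70
```

```text
t: 30.12
eef_pos: [0.435, 0.1762, 0.2084]
tool_rot: [-0.0, 1.0, 0.0, 0.001]
contact_force: [-0.5, -0.7, -4.2]
gripper_width: 0.173
grasp_force: 69.4
```

```bash
python3 -m pendant '[[0.01,0,0,0.003,0],[0.01,0,0,0.002,0],[0.01,0,0,0.001,0],[0.01,0,0,0,0],[0.01,0,0,0,0]]' 70; python3 -m pendant '[[0.01,0,0,0.001,0],[0.01,0,0,0,0],[0.01,0,0,0,0]]' 70
```

```text
t: 30.53
eef_pos: [0.4346, 0.1761, 0.2016]
tool_rot: [0.0, 1.0, 0.0, -0.0]
contact_force: [-0.2, -1.2, -5.2]
gripper_width: 0.174
grasp_force: 69.4
t: 30.78
eef_pos: [0.4347, 0.1761, 0.201]
tool_rot: [0.0, 1.0, 0.0, 0.0]
contact_force: [-1.3, -1.1, 0.9]
gripper_width: 0.17
grasp_force: 70.1
```

```bash
python3 -m pendant '[[0.01,0,0,0.0005,0],[0.01,0,0,0,0],[0.018,0,0,0,0],[0.022,0,0,0,0],[0.03,0,0,0,0],[0.04,0,0,0,0],[0.05,0,0,0,0],[0.05,0,0,-0.01,0],[0.05,0,0,-0.03,0],[0.05,0,0,-0.035,0],[0.05,0,0,-0.035,0],[0.05,0,0,-0.02,0]]' 60
python3 -m pendant '[[0.05,0,0,-0.02,0],[0.05,0,0,0,0],[0.05,0,0,0,0]]' 60
python3 - <<'E'
from h import *
p,P,m=cloud();cv2.imwrite("pics/w11.png",p)
print(bot.get_obs()["eef_pos"],disk(P,(.435,.176),.036,.019,.029),disk(P,(.435,.176),.02,.037,.047))
print(disk(P,(.432,.005),.035,.064,.076),disk(P,(.434,.361),.03,.04,.053))
p,P,m=cloud("top");cv2.imwrite("pics/top1.png",p[150:270,130:530].repeat(2,0).repeat(2,1))
print(disk(P,(.438,-.353),.03,.067,.078))
E
```

```text
t: 31.78
eef_pos: [0.4351, 0.1766, 0.3343]
tool_rot: [-0.001, 1.0, 0.0, 0.002]
contact_force: [0.9, 0.5, -0.6]
gripper_width: 0.588
grasp_force: 0.0
t: 32.03
eef_pos: [0.4348, 0.1761, 0.3517]
tool_rot: [-0.0, 1.0, -0.0, 0.002]
contact_force: [-1.0, -0.5, -0.9]
gripper_width: 0.585
grasp_force: 0.0
[0.43444786 0.17586918 0.35044674] [0.4346, 0.1768, 0.0332, 0.4349, 0.1767, 0.0237, 3678] [0.4347, 0.1769, 0.0092, 0.435, 0.1767, 0.0415, 343]
[0.432, 0.0053, 0.0279, 0.4315, 0.006, 0.0695, 3424] [0.4332, 0.3618, 0.0226, 0.4335, 0.3616, 0.0455, 1888]
[0.437, -0.3546, 0.0172, 0.4372, -0.3545, 0.0729, 136]
```

View pics/w11.png

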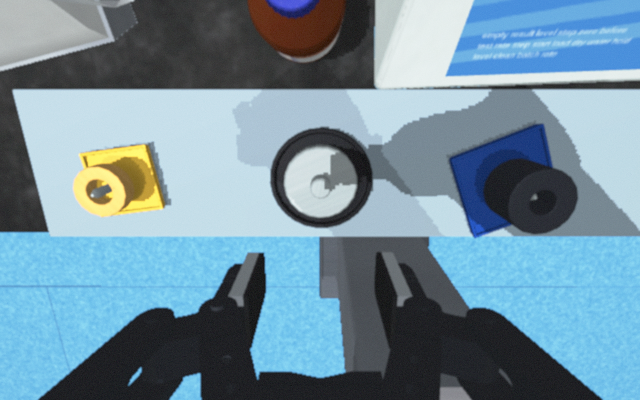

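View pics/top1.png

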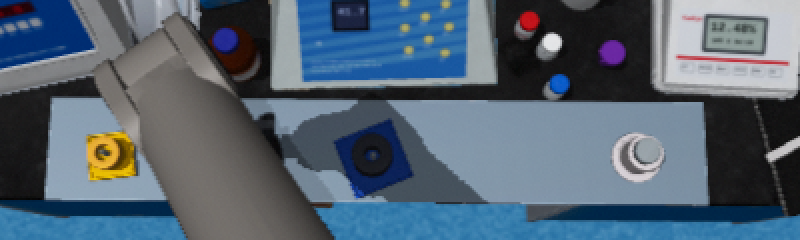

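Base flat in the dish at wrist (320,178). Collar at (98,188) and barrel at (540,198) are on their pegs. The plunger hangs at (648,150) in the enlarged top crop. The vial and bottle are unmoved, and all heights are as they should be.

```bash
python3 -c "
from station import bot; print(bot.hand_in())"
```

```text
the job is handed in; nothing more can be done
None
```

The die is apart and handed in after about 32 s of robot time: plunger hanging in the white stand, collar on the yellow peg, barrel on the blue peg and base flat in the black dish, each lowered to contact, with the vial and bottle untouched.

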